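# Load the handled tray and hold it up level

## Task

Get the bedtime tray ready to carry up: stand the lidded blue cup and the steel pill case upright on the handled wooden tray, one on either side of the handle so that it balances, setting them down gently rather than dropping them. Then take the tray by its handle, lift it about 10 cm off the table, keeping it level all the way, and finish while still holding it there, steady and level, with both things standing on it. Leave the bell, the pebble and the coaster where they are.

Things in the scene. Friction and masses are not known exactly. Their poses are not given: they have to be found in the camera images.
- tray: Light wooden tray on the table, 190 mm (its x) by 300 mm (its y), 0.35 to 0.55 kg, loose. Origin: centre of its underside; z up. Floor board 9 mm thick; rim 22 mm high, 8 mm thick, 174 x 284 mm inside. A fixed overhead handle crosses the middle (y = 0): upright slats at x = +-99 mm (8 mm thick, 26 mm along y) carry a straight bar along x. Both halves start empty.
- tray_grip (a point): Centre of the tray handle's grip bar, 155 mm above the tray's underside. The bar is darker wood, runs along the tray's x, 190 mm free length, 16 mm wide (along the tray's y) and 22 mm high, its top 166 mm above the underside; pinch it across y from above.
- cup: Blue lidded drinking cup, a straight cylinder 56 mm across and 94 mm high with a dark rubber band from 40 to 68 mm and a black lid, 0.15 to 0.25 kg. Origin: centre of its underside; z up along its axis. It starts upright on the coaster.
- pill_case: Lipstick-shaped stainless steel pill case with its screw top shut, a cylinder 21 mm across and 72 mm high, about 55 g. Origin: centre of its underside; z up along its axis. It starts standing upright on the table.
- coaster: Round dark wooden coaster, 96 mm across, 8 mm thick, loose, under the cup. Origin: centre of its underside. Not to be displaced.
- bell: Chrome hand bell standing on its mouth, 66 mm across at the mouth, 110 mm high with its slim upright handle, loose. Origin: centre of its mouth, on the table. Not to be displaced.
- pebble: Grey stone pebble, about 64 x 50 x 25 mm, loose. Origin: near the centre of its underside. Not to be displaced.
- table: The red lacquered table; its top is the surface at height 0.

How it is judged:
On the way, in this order (a step that is already met when the one before it is completed fails the run):
1. the cup and the pill case stand upright on the tray's floor, let go, one on either side of the handle, while the tray still stands on the table (z of cup in the frame of tray between 0.004 and 0.016 m and x of cup in the frame of tray between -0.085 and 0.085 m and angle between each of cup, pill_case's own z axis and vertical below 0.1 rad and z of pill_case in the frame of tray between 0.004 and 0.016 m and x of pill_case in the frame of tray between -0.085 and 0.085 m and ((y of cup in the frame of tray between 0.02 and 0.14 m and y of pill_case in the frame of tray between -0.14 and -0.02 m) or (y of cup in the frame of tray between -0.14 and -0.02 m and y of pill_case in the frame of tray between 0.02 and 0.14 m)) and contact force between the fingers and cup below 0.1 N and contact force between the fingers and pill_case below 0.1 N and height (world z) of tray below 0.01 m), for 0.3 s.
2. the tray is held by its handle, clear of the table and level, with both things standing on it (z of cup in the frame of tray between 0.004 and 0.016 m and x of cup in the frame of tray between -0.085 and 0.085 m and angle between each of cup, pill_case's own z axis and vertical below 0.1 rad and z of pill_case in the frame of tray between 0.004 and 0.016 m and x of pill_case in the frame of tray between -0.085 and 0.085 m and ((y of cup in the frame of tray between 0.02 and 0.14 m and y of pill_case in the frame of tray between -0.14 and -0.02 m) or (y of cup in the frame of tray between -0.14 and -0.02 m and y of pill_case in the frame of tray between 0.02 and 0.14 m)) and contact force between the fingers and cup below 0.1 N and contact force between the fingers and pill_case below 0.1 N and height (world z) of tray between 0.05 and 0.2 m and angle between tray's own z axis and vertical below 0.087 rad and linear speed of tray below 0.03 m/s and angular speed of tray below 0.15 rad/s and contact force between the fingers and tray above 2 N and distance between the grasp point and tray_grip below 0.05 m and contact force between tray and table below 0.1 N and contact force between tray and coaster below 0.1 N and contact force between tray and bell below 0.1 N and contact force between tray and pebble below 0.1 N), for 0.3 s.
At the end, for the whole second after the job is handed in: Tray held by its grip bar (within 50 mm of its centre), underside 50-200 mm up, touching nothing else, tilt < 5 deg, still (30 mm/s, 0.15 rad/s); cup and case upright (0.1 rad) on its floor, untouched, each 20 mm or more to its side of the handle; bystanders within 30 mm of their start (all of step 2 and distance of each of bell, pebble, coaster from where it was at the start of the episode below 0.03 m); the arm keeps its last pose, push and grip.
It fails at once if the cup or the pill case tips over (beyond 0.5 rad) (angle between any of cup, pill_case's own z axis and vertical above 0.5 rad).
It fails at once if the cup or the pill case is dropped (falls out of the fingers faster than 0.6 m/s) ((linear speed of cup above 0.6 m/s and contact force between the fingers and cup below 0.1 N) or (linear speed of pill_case above 0.6 m/s and contact force between the fingers and pill_case below 0.1 N)).
It fails at once if the tray is tilted beyond 0.15 rad (angle between tray's own z axis and vertical above 0.15 rad).
It fails at once if the bell, the pebble or the coaster is displaced by more than 30 mm (distance of any of bell, pebble, coaster from where it was at the start of the episode above 0.03 m).
It also fails if it takes over 69 s, if anything falls off the work surface, if the arm or the gripper's body presses on something with over 40 N, if the wrist force passes 120 N, or if a joint passes its speed limit or range.

## Robot

A 6-joint arm with a two-finger parallel gripper is mounted at the origin on the work surface. World frame = base frame: x ahead of the robot, y to its left, z up, the work surface at z = 0. Lengths are in m, angles in rad, forces in N, time in s.
With the tool pointing down it reaches from about 0.375 to 0.925 m from the base axis. Payload 5.7 kg.
Tool frame: the origin (TCP) lies at the very end of the fingers, on their centre line; the grasp point (between the pads) lies 19 mm behind it (env.grip_point_offset is the z of the grasp point in the tool frame, in m); z points along the fingers, y is the line along which they close (so a half turn about z gives the same grasp; the last joint's range is limited). The gripper opens to 85 mm and grips with 20 to 120 N. Pads are 22 mm wide; open, the fingers measure 114 mm over their backs; the gripper's body (76 mm by 85 mm) begins 54 mm behind the grasp point. The pads swing forward as they close: fully open they stand 13 mm farther back than shut.
Start: joints at [1.023, 0.359, 1.51, -0, 1.272, -0.115], TCP at [0.252, 0.545, 0.231] pointing down, gripper open.
Joint ranges: [-2.97, 2.97], [-1.01, 2.36], [0.21, 2.38], [-0.96, 4.11], [0.2, 2.71], [-2.98, 2.98]. Speed limits (rad/s): [2.39, 2.39, 3.14, 3.14, 3.14, 3.14].

## Interface

Orientations are given as a unit quaternion [w, x, y, z].
In Python, from rig import get_state, camera, env gives the robot as it stands.
- The arm moves only by the shell command python3 -m pendant 'ROWS' [OPENING] [FORCE]. ROWS is JSON, a list of rows, each a list of 6 numbers: the shift along the tool's x, y, z in units of 3 cm (1.0 is 3 cm), then the turn, a rotation vector about the tool's x, y, z in units of 0.12 rad (1.0 is 0.12 rad). In form: [[tx, ty, tz, rx, ry, rz], ...]. A call has 1 to 8 rows; each row shifts and turns the commanded pose from where the row before left it, along the tool's axes as they then stand; what a row does not reach is not made up. A row lasts 1/8 s, in which the tool goes at most 62.5 mm and 10.7 degrees, less where a joint would pass 70% of its speed; a pose out of reach is approached as far as the arm can. A call with a number of a shift or a turn outside -1 to 1 is refused whole. A call with a gripper value outside its range is refused whole. OPENING is the opening, from 0 (shut) to 1 (fully open), set as the call begins (- or left out, the last holds). The fingers move at their own pace and stop on an object; FORCE is the grip in N (left out, the last holds). Time passes only in rows, so rows that do not move let the fingers close. It gives the time, the measured TCP pose, the force, the opening and the grip force at its end, in the units of the state.
- get_state(): the state, without advancing time (a new reading comes with each control period).
- camera(name): name is "scene" or "top" or "wrist"; returns a dict with "pixels" (384x512x3 uint8, red, green, blue), "camera_matrix" (3x3 intrinsics, pixels), "camera_from_world" (4x4, takes a point from world to camera coordinates). Camera axes: x right, y up, looking along -z (the intrinsics and any distortion apply to the point x, -y, -z); pixel columns grow to the right and rows downward; lengths in m; the calibration is good to about 2 mm. A picture is of the moment at which its call begins. There is no depth.
- env.hand_in(): hands the job in; it is judged then, once.
The state is a dict: "time": time; "joint_positions": joint angles; "dq": joint speeds; "tau": joint torques, N m; "tool_pos": TCP position; "ee_rot": TCP orientation; "wrist_force": force on the tool from outside, world axes, zero at the start; "ft_torque": the same for the moment, N m; "gripper_width": opening from 0.0 (shut) to 1.0 (fully open); "gripper_force": force on a finger pad.
Only numpy, scipy, OpenCV 4.12 (cv2) and the standard library are available. Lean on these libraries where they do the work, as an engineer would, in place of code of your own. Each camera call takes 0.05 s, during which the arm holds its last target. There are 200 camera calls.

## Working session

There is one attempt and no reset: what is moved stays moved. The work goes in short steps, Python scripts to look and compute and a shell command to move; the robot and the scene stay as the last step left them, time stands still between calls to the robot, and variables do not carry over. Pictures are saved under pics/ and viewed, at most 10 in all, crops included, and the job is handed in when it is done.

```bash
ls; mkdir -p pics; python3 - <<'E'
from rig import get_state,camera,env
import cv2,numpy as np
s=get_state();print(s['time'],s['tool_pos'],s['ee_rot'],s['gripper_width'],env.grip_point_offset)
for n in['scene','top']:
    c=camera(n);cv2.imwrite(f'pics/{n}0.png',c['pixels'][:,:,::-1]);np.savez(f'{n}0.npz',**c)
    M=c['camera_from_world'];print(n,c['camera_matrix'].tolist(),(-M[:3,:3].T@M[:3,3]).round(3),c.keys())
E
```

```text
pics
0.0 [0.25127361 0.54408786 0.2304175 ] [-3.01218926e-04  2.14695500e-01  9.76680570e-01 -9.02879395e-04] 1.001636910897812 -0.0187
scene [[423.5010407107678, 0.0, 259.09047345115914], [0.0, 423.5010407107678, 188.89617325403924], [0.0, 0.0, 1.0]] [1.245 0.077 0.721] dict_keys(['pixels', 'camera_matrix', 'camera_from_world'])
top [[462.62191261353945, 0.0, 267.3592196049201], [0.0, 462.62191261353945, 193.1662366252102], [0.0, 0.0, 1.0]] [0.285 0.016 1.242] dict_keys(['pixels', 'camera_matrix', 'camera_from_world'])
```

View pics/top0.png

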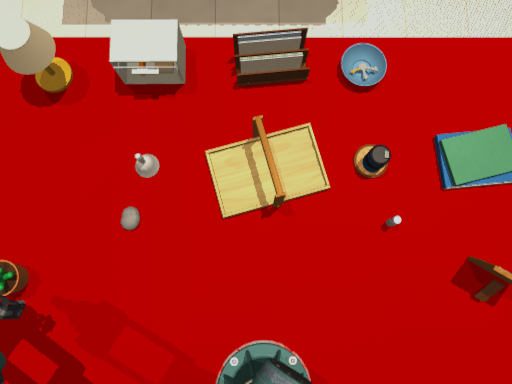

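View pics/scene0.png

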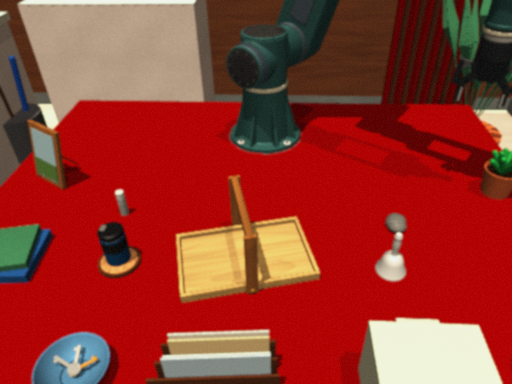

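The top view shows the tray (corners ~(206,152),(312,125),(329,186),(223,215)), with its handle from (258,117) to (280,205). It also shows the cup lid at (376,157), the pill case at (394,221), the bell at (147,165) and the pebble at (130,217). The scene view shows the case at (122,202) and the cup at (113,243).

```bash
cat > h.py <<'E'
import numpy as np,cv2
def ray(c,u,v):
    K=c['camera_matrix'];M=c['camera_from_world'];R=M[:3,:3]
    d=np.linalg.inv(K)@[u,v,1];d=R.T@(d*[1,-1,-1]);return -R.T@M[:3,3],d/np.linalg.norm(d)
def plane(c,p,z):
    o,d=ray(c,*p);return o+d*(z-o[2])/d[2]
def proj(c,P):
    M=c['camera_from_world'];q=(M[:3,:3]@np.asarray(P)+M[:3,3])*[1,-1,-1];q=c['camera_matrix']@q;return q[:2]/q[2]
def nonred(img):
    i=img.astype(int);return ((np.maximum(i[...,1],i[...,2])>0.3*i[...,0])|(i.max(2)<25)).astype(np.uint8)
E
python3 - <<'E'
from h import *
t=dict(np.load('top0.npz'));s=dict(np.load('scene0.npz'))
i=t['pixels'].astype(int)
m=((i[...,1]>130)&(i[...,0]-i[...,2]>40)).astype(np.uint8); m[:110]=0;m[230:]=0;m[:,:195]=0;m[:,340:]=0
r=cv2.minAreaRect(np.argwhere(m)[:,::-1].astype(np.float32));b=cv2.boxPoints(r)
print('rect',r); P=np.array([plane(t,p,.022) for p in b]);print(P.round(3),P.mean(0),np.linalg.norm(P-np.roll(P,1,0),axis=1))
# whole blobs
for n,c,boxes in(('top',t,dict(cup=(350,135,400,185),pill=(380,208,408,234),bell=(128,148,165,182),peb=(115,200,148,235))),('scene',s,dict(cup=(92,215,145,280),pill=(108,182,138,222)))):
    for k,(x0,y0,x1,y1) in boxes.items():
        m=nonred(c['pixels'][y0:y1,x0:x1]);_,l,st,ce=cv2.connectedComponentsWithStats(m);j=1+st[1:,4].argmax()
        print(n,k,st[j],ce[j]+[x0,y0],st[j][:2]+[x0,y0])
a=cv2.resize(t['pixels'][130:240,345:425],None,fx=5,fy=5,interpolation=0);b=cv2.resize(s['pixels'][180:280,90:145],None,fx=5,fy=5,interpolation=0)
o=np.zeros((550,690,3),np.uint8);o[:550,:400]=a;o[:500,410:685]=b;cv2.imwrite('pics/crop.png',o[:,:,::-1])
E
```

```text
rect ((264.52154541015625, 159.9339599609375), (87.82231903076172, 110.89493560791016), 74.35775756835938)
[[ 0.673  0.168  0.022]
 [ 0.758 -0.127  0.022]
 [ 0.518 -0.184  0.022]
 [ 0.439  0.102  0.022]] [ 0.59692933 -0.01025027  0.022     ] [0.24240671 0.30704539 0.24684316 0.29734281]
top cup [  3   9  38  34 993] [371.43001007 159.95669688] [353 144]
top pill [  6   7  16  12 125] [393.496 220.688] [386 215]
top bell [  6   5  26  25 508] [146.20275591 164.72440945] [134 153]
top peb [  6   6  19  24 368] [129.88043478 217.83423913] [121 206]
scene cup [   6    8   43   54 1628] [116.00061425 251.63697789] [ 98 223]
scene pill [  6   6  16  28 258] [121.28294574 201.52325581] [114 188]
```

View pics/crop.png

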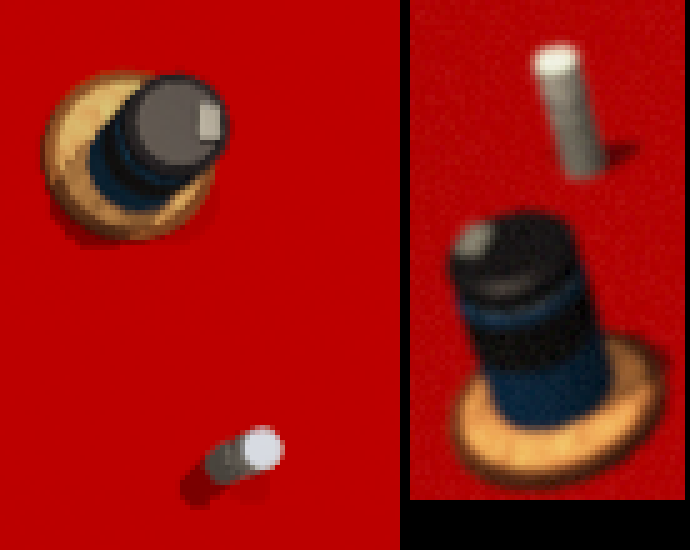

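The crop shows the cup lid centre in the top view at about (381.4,154.8), the case top at (397.6,220), and the case top in the scene view at (119.4,192.4). I'll take a closer crop of the tray.

```bash
python3 - <<'E'
from h import *
t=dict(np.load('top0.npz'));s=dict(np.load('scene0.npz'))
def tri(a,b):
    o1,d1=ray(t,*a);o2,d2=ray(s,*b);A=np.stack([d1,-d2],1);k=np.linalg.lstsq(A,o2-o1,rcond=None)[0];p,q=o1+k[0]*d1,o2+k[1]*d2
    return ((p+q)/2).round(4),np.linalg.norm(p-q).round(4)
print('cup',plane(t,(381.4,154.8),.102),tri((381.4,154.8),(112.4,229)))
print('pill',plane(t,(397.6,220),.072),tri((397.6,220),(119.4,192.4)))
print('coaster',plane(t,(345+130/5,130+155/5),.008));print('bell',plane(t,(146.5,166),0),'peb',plane(t,(130,218),.012))
c=np.array([plane(t,p,.022) for p in[(206,152),(312,125),(329,186),(223,215)]]);print(c.round(3),c.mean(0),np.linalg.norm(c-np.roll(c,1,0),axis=1))
cv2.imwrite('pics/tray.png',cv2.resize(t['pixels'][110:220,200:335],None,fx=5.4,fy=5.4,interpolation=cv2.INTER_CUBIC)[:,:,::-1])
E
```

```text
cup [ 0.58593248 -0.30690424  0.102     ] (array([ 0.586 , -0.3042,  0.0967]), np.float64(0.0083))
pill [ 0.4214689  -0.34745289  0.072     ] (array([ 0.4215, -0.3471,  0.0686]), np.float64(0.0027))
coaster [ 0.59326741 -0.30363826  0.008     ]
bell [0.58531154 0.31363297 0.        ] peb [0.44083136 0.34965147 0.012     ]
[[ 0.618  0.149  0.022]
 [ 0.693 -0.142  0.022]
 [ 0.521 -0.182  0.022]
 [ 0.445  0.102  0.022]] [ 0.56932978 -0.01815764  0.022     ] [0.17892873 0.30030618 0.17656194 0.29483575]
```

View pics/tray.png

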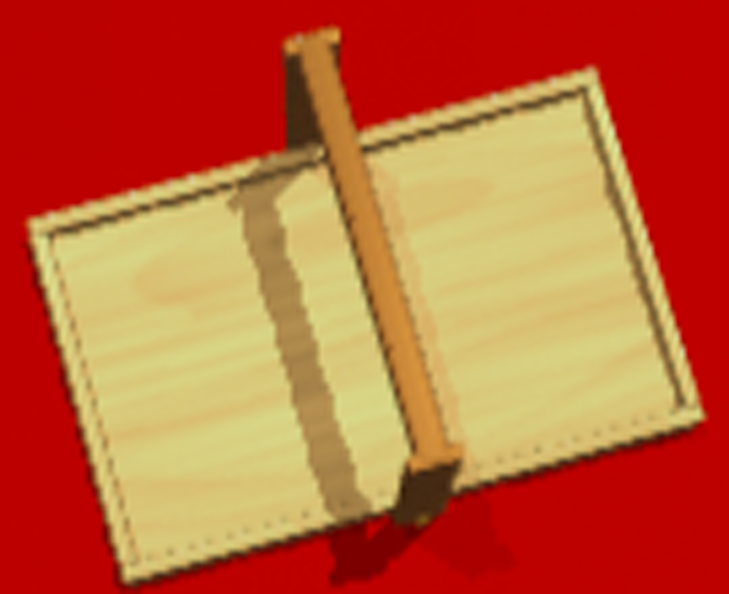

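```bash
cat >> h.py <<'E'
def go(x,y,z,yaw=None):
    from rig import get_state
    from scipy.spatial.transform import Rotation as R
    s=get_state();p=np.array(s['tool_pos']);q=s['ee_rot'];r=R.from_quat([q[1],q[2],q[3],q[0]]);m=r.as_matrix()
    a=np.arctan2(m[1,1],m[0,1]);t=m.T@(np.array([x,y,z])-p)/.03
    print('t%.2f pos'%s['time'],p.round(4),'yaw %.3f'%a,'tool z',m[:,2].round(3),'move units',t.round(2),'' if yaw is None else 'rz units %.2f'%((a-yaw)/.12),'grip %.3f %.1f'%(s['gripper_width'],s['gripper_force']),'F',np.round(s['wrist_force'],1))
E
python3 - <<'E'
from h import *
t=dict(np.load('top0.npz'))
c=np.array([plane(t,p,.022) for p in[(205.2,150.7),(310.6,122.6),(330.7,187.4),(222.6,218.1)]]);print(c.round(3),c.mean(0),np.linalg.norm(c-np.roll(c,1,0),axis=1))
e=np.array([plane(t,p,.166) for p in[(257.8,117.8),(280.2,195.2)]]);print('bar',e.round(4),e.mean(0),np.linalg.norm(e[0]-e[1]))
yx=[np.arctan2(*(e[0]-e[1])[1::-1])]+[np.arctan2(*v[1::-1]) for v in(c[0]-c[3],c[1]-c[2])]+[np.arctan2(*v[1::-1])+np.pi/2 for v in(c[1]-c[0],c[2]-c[3])]
print('x-axis angles',np.round(yx,3))
th=.26
go(.4215,-.347,.12,th)
E
```

```text
[[ 0.622  0.151  0.022]
 [ 0.7   -0.138  0.022]
 [ 0.517 -0.187  0.022]
 [ 0.437  0.103  0.022]] [ 0.56894232 -0.01754759  0.022     ] [0.19075134 0.29972577 0.18903754 0.30127421]
bar [[ 0.6638  0.0086  0.166 ]
 [ 0.4722 -0.0425  0.166 ]] [ 0.5679689  -0.01694794  0.166     ] 0.19832424051452305
x-axis angles [0.261 0.254 0.262 0.265 0.27 ]
t0.10 pos [0.2513 0.5442 0.2306] yaw 1.138 tool z [-0.001 -0.001 -1.   ] move units [-17.61 -24.58   3.72] rz units 7.32 grip 1.001 0.0 F [0.7 0.9 0.5]
```

```bash
python3 -m pendant '[[0,0,0,0,0,0.915],[0,0,0,0,0,0.915],[0,0,0,0,0,0.915],[0,0,0,0,0,0.915],[0,0,0,0,0,0.915],[0,0,0,0,0,0.915],[0,0,0,0,0,0.915],[0,0,0,0,0,0.915]]' 1 && python3 -c "
from h import *
go(.45,.12,.23,.262);go(.4215,-.347,.13,.262)"
```

```text
time: 1.1
tool_pos: [0.2514, 0.5443, 0.2308]
ee_rot: [0.0, 0.611, 0.792, -0.001]
wrist_force: [0.5, -0.6, 0.9]
gripper_width: 0.997
gripper_force: 0.0
t1.10 pos [0.2514 0.5443 0.2308] yaw 0.256 tool z [-0.001 -0.001 -1.   ] move units [-15.36   2.82   0.04] rz units -0.05 grip 0.997 0.0 F [ 0.5 -0.6  0.9]
t1.10 pos [0.2514 0.5443 0.2308] yaw 0.256 tool z [-0.001 -0.001 -1.   ] move units [-30.17  -2.04   3.39] rz units -0.05 grip 0.997 0.0 F [ 0.5 -0.6  0.9]
```

```bash
python3 -m pendant '[[-0.96,0.18,0,0,0,0],[-0.96,0.18,0,0,0,0],[-0.96,0.18,0,0,0,0],[-0.96,0.18,0,0,0,0],[-0.96,0.18,0,0,0,0],[-0.96,0.18,0,0,0,0],[-0.96,0.18,0,0,0,0],[-0.96,0.18,0,0,0,0]]' >/dev/null && python3 -m pendant '[[-0.96,0.18,0,0,0,0],[-0.96,0.18,0,0,0,0],[-0.96,0.18,0,0,0,0],[-0.96,0.18,0,0,0,0],[-0.96,0.18,0,0,0,0],[-0.96,0.18,0,0,0,0],[-0.96,0.18,0,0,0,0],[-0.96,0.18,0,0,0,0]]' >/dev/null && python3 -m pendant '[[-0.92,-0.3,0,0,0,0],[-0.92,-0.3,0,0,0,0],[-0.92,-0.3,0,0,0,0],[-0.92,-0.3,0,0,0,0],[-0.92,-0.3,0,0,0,0],[-0.92,-0.3,0,0,0,0],[-0.92,-0.3,0,0,0,0],[-0.92,-0.3,0,0,0,0]]' && python3 -m pendant '[[-0.92,-0.3,0.4,0,0,0],[-0.92,-0.3,0.4,0,0,0],[-0.92,-0.3,0.4,0,0,0],[-0.92,-0.3,0.4,0,0,0],[-0.92,-0.3,0.4,0,0,0],[-0.92,-0.3,0.4,0,0,0],[-0.92,-0.3,0.4,0,0,0],[-0.92,-0.3,0.4,0,0,0]]' >/dev/null; python3 -c "
from h import *
go(.4215,-.347,.028,.262)"
```

```text
time: 4.1
tool_pos: [0.4401, -0.1112, 0.231]
ee_rot: [-0.0, 0.61, 0.793, -0.0]
wrist_force: [0.7, -0.7, -1.1]
gripper_width: 0.998
gripper_force: 0.0
t5.10 pos [ 0.4272 -0.3431  0.1346] yaw 0.259 tool z [-0.001  0.    -1.   ] move units [-0.08 -0.22  3.55] rz units -0.02 grip 1.000 0.0 F [ 0.5  1.3 -0.3]
```

```bash
python3 -m pendant '[[-0.08,-0.22,0.5,0,0,0],[0,0,0.6,0,0,0],[0,0,0.6,0,0,0],[0,0,0.6,0,0,0],[0,0,0.6,0,0,0],[0,0,0.6,0,0,0],[0,0,0.05,0,0,0],[0,0,0,0,0,0]]' 1 >/dev/null; python3 -c "
from h import *
from rig import camera
go(.4215,-.347,.028,.262)
c=camera('wrist');cv2.imwrite('pics/w1.png',c['pixels'][:,:,::-1])"
```

```text
t6.10 pos [ 0.4216 -0.3457  0.0289] yaw 0.260 tool z [-0.001  0.001 -1.   ] move units [-0.04 -0.01  0.03] rz units -0.02 grip 1.000 0.0 F [-0.7  0.6  0.3]
```

View pics/w1.png

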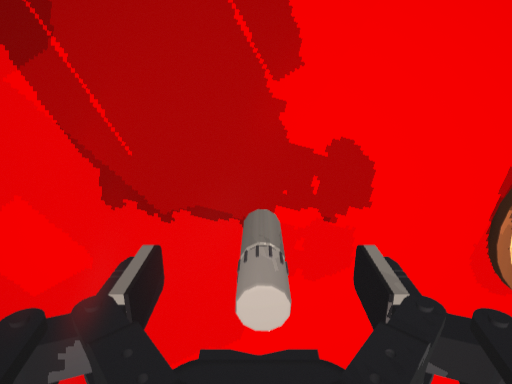

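The case (top at (263,308)) stands centred between the two pads (~(145,280) and (378,280)), so I'm closing on it.

```bash
python3 -m pendant '[[0,0,0,0,0,0],[0,0,0,0,0,0],[0,0,0,0,0,0],[0,0,0,0,0,0],[0,0,0,0,0,0],[0,0,0,0,0,0],[0,0,0,0,0,0],[0,0,0,0,0,0]]' 0 35 && python3 -m pendant '[[0,0,-0.3,0,0,0],[0,0,-0.8,0,0,0],[0,0,-1,0,0,0],[0,0,-1,0,0,0],[0,0,-1,0,0,0],[0,0,-1,0,0,0],[0,0,-1,0,0,0],[0,0,-0.5,0,0,0]]'; python3 -c "
from h import *
th=.262
T=lambda x,y:(.5689+x*np.cos(th)-y*np.sin(th),-.0175+x*np.sin(th)+y*np.cos(th))
print(T(0,.105),T(0,-.06))
go(*T(0,.105),.23,.262)"
```

```text
time: 7.15
tool_pos: [0.4219, -0.3464, 0.0289]
ee_rot: [0.0, 0.61, 0.793, -0.0]
wrist_force: [0.1, 0.6, 2.9]
gripper_width: 0.234
gripper_force: 34.4
time: 8.15
tool_pos: [0.4223, -0.3467, 0.2287]
ee_rot: [0.001, 0.61, 0.793, -0.0]
wrist_force: [-0.6, -0.1, 0.0]
gripper_width: 0.234
gripper_force: 34.4
(np.float64(0.5417036542781078), np.float64(0.08391675788239003)) (np.float64(0.5844407689839383), np.float64(-0.07545243307565144))
t8.15 pos [ 0.4223 -0.3467  0.2287] yaw 0.260 tool z [ 0.002 -0.002 -1.   ] move units [12.85  7.53 -0.06] rz units -0.02 grip 0.234 34.4 F [-0.6 -0.1  0. ]
```

```bash
python3 -m pendant '[[0.8,0.47,0,0,0,0],[0.8,0.47,0,0,0,0],[0.8,0.47,0,0,0,0],[0.8,0.47,0,0,0,0],[0.8,0.47,0,0,0,0],[0.8,0.47,0,0,0,0],[0.8,0.47,0,0,0,0],[0.8,0.47,0,0,0,0]]' >/dev/null && python3 -m pendant '[[0.8,0.47,0,0,0,0],[0.8,0.47,0,0,0,0],[0.8,0.47,0,0,0,0],[0.8,0.47,0,0,0,0],[0.8,0.47,0,0,0,0],[0.8,0.47,0,0,0,0],[0.8,0.47,0,0,0,0],[0.8,0.47,0,0,0,0]]' >/dev/null;  python3 -m pendant '[[0,0,0,0,0,0],[0,0,0,0,0,0]]' >/dev/null; python3 -c "
from h import *
go(.5417,.0839,.0379,.262)"
```

```text
t10.40 pos [0.5407 0.0823 0.2263] yaw 0.260 tool z [-0.001 -0.001 -1.   ] move units [0.05 0.06 6.28] rz units -0.02 grip 0.236 34.4 F [ 0.2  0.4 -0.1]
```

```bash
python3 -m pendant '[[0.05,0.06,0.6,0,0,0],[0,0,1,0,0,0],[0,0,1,0,0,0],[0,0,1,0,0,0],[0,0,1,0,0,0],[0,0,0.8,0,0,0],[0,0,0.4,0,0,0],[0,0,0.2,0,0,0]]' >/dev/null; python3 -m pendant '[[0,0,0.1,0,0,0],[0,0,0.1,0,0,0],[0,0,0,0,0,0],[0,0,0,0,0,0]]'>/dev/null; python3 -c "
from h import *
go(.5417,.0839,.0379,.262)"
```

```text
t11.90 pos [0.5429 0.0847 0.0411] yaw 0.260 tool z [ 0.001 -0.    -1.   ] move units [-0.02 -0.05  0.11] rz units -0.02 grip 0.237 34.4 F [-1.1  0.2 -0.4]
```

```bash
python3 -m pendant '[[0,0,0.03,0,0,0],[0,0,0.03,0,0,0],[0,0,0.03,0,0,0],[0,0,0.03,0,0,0],[0,0,0,0,0,0],[0,0,0,0,0,0]]'>/dev/null; python3 -c "
from h import *
go(.5417,.0839,.0379,.262)"
```

```text
t12.65 pos [0.5427 0.0846 0.0379] yaw 0.260 tool z [ 0. -0. -1.] move units [-0.01 -0.04  0.  ] rz units -0.02 grip 0.236 35.2 F [-2.   0.4  7. ]
```

The 7 N reading means the case is on the tray floor. I'll release and retreat.

```bash
python3 -m pendant '[[0,0,0,0,0,0],[0,0,0,0,0,0],[0,0,0,0,0,0],[0,0,0,0,0,0],[0,0,0,0,0,0],[0,0,0,0,0,0]]' 0.6 >/dev/null; python3 -m pendant '[[0,0,-0.2,0,0,0],[0,0,-0.5,0,0,0],[0,0,-1,0,0,0],[0,0,-1,0,0,0],[0,0,-1,0,0,0],[0,0,-1,0,0,0],[0,0,-1,0,0,0],[0,0,-0.5,0,0,0]]'>/dev/null;python3 -c "
from h import *
go(.5875,-.305,.23,.262)"
```

```text
t14.40 pos [0.5435 0.0847 0.2259] yaw 0.260 tool z [ 0.004  0.    -1.   ] move units [-12.93  -1.92  -0.13] rz units -0.02 grip 0.600 0.0 F [ 0.3 -0.9 -0.8]
```

```bash
python3 -m pendant '[[-0.92,-0.14,0,0,0,0],[-0.92,-0.14,0,0,0,0],[-0.92,-0.14,0,0,0,0],[-0.92,-0.14,0,0,0,0],[-0.92,-0.14,0,0,0,0],[-0.92,-0.14,0,0,0,0],[-0.92,-0.14,0,0,0,0],[-0.92,-0.14,0,0,0,0]]' 1 >/dev/null && python3 -m pendant '[[-0.92,-0.14,0,0,0,0],[-0.92,-0.14,0,0,0,0],[-0.92,-0.14,0,0,0,0],[-0.92,-0.14,0,0,0,0],[-0.92,-0.14,0,0,0,0],[-0.92,-0.14,0,0,0,0],[0,0,0,0,0,0],[0,0,0,0,0,0]]' >/dev/null;python3 -c "
from h import *
from rig import camera
go(.5875,-.305,.05,.262)
c=camera('wrist');np.savez('w2.npz',**c);d=camera('top')
im=np.hstack([cv2.resize(c['pixels'],(400,300)),cv2.resize(d['pixels'][110:230,190:350],(400,300))]);cv2.imwrite('pics/w2.png',im[:,:,::-1])
for p in[(.5875,-.305,.102),(.5875,-.305,.008)]: print(proj(c,p)*400/512)"
```

```text
t16.40 pos [ 0.5848 -0.3037  0.223 ] yaw 0.259 tool z [-0.001  0.001 -1.   ] move units [-0.07  0.08  5.77] rz units -0.02 grip 1.003 0.0 F [-0.1 -0.2 -0.6]
[204.43170176 140.01612397]
[203.74164744 120.64034599]
```

View pics/w2.png

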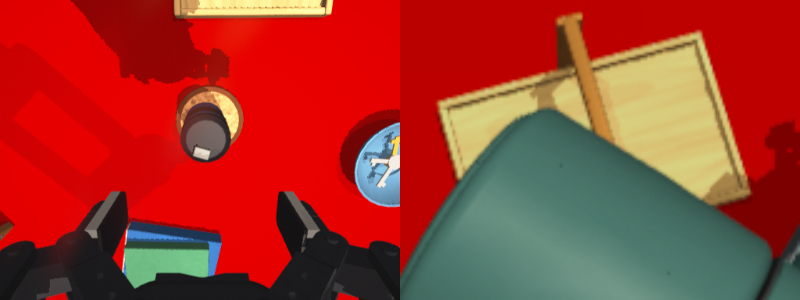

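The wrist view shows the lid centre at (206,138), 2 px from the prediction. The cup is therefore near (.589,-.3035), so I'm descending.

```bash
python3 -m pendant '[[-0.03,0.13,0.5,0,0,0],[0,0,1,0,0,0],[0,0,1,0,0,0],[0,0,1,0,0,0],[0,0,1,0,0,0],[0,0,0.9,0,0,0],[0,0,0.4,0,0,0],[0,0,0,0,0,0]]' 1 >/dev/null; python3 -m pendant '[[0,0,0,0,0,0],[0,0,0,0,0,0]]'>/dev/null;python3 -c "
from h import *
go(.589,-.3035,.046,.262)"
```

```text
t17.75 pos [ 0.5898 -0.3043  0.0505] yaw 0.260 tool z [ 0.002 -0.001 -1.   ] move units [ 0.03 -0.02  0.15] rz units -0.02 grip 0.998 0.0 F [ 0.1 -0.3 -0. ]
```

```bash
python3 -m pendant '[[0,0,0.1,0,0,0],[0,0,0.05,0,0,0],[0,0,0,0,0,0],[0,0,0,0,0,0],[0,0,0,0,0,0],[0,0,0,0,0,0],[0,0,0,0,0,0],[0,0,0,0,0,0]]' 0.5 40; python3 -m pendant '[[0,0,0,0,0,0],[0,0,0,0,0,0],[0,0,0,0,0,0],[0,0,0,0,0,0]]' >/dev/null;python3 -c "
from h import *
go(.5844,-.0755,.23,.262)"
```

```text
time: 18.75
tool_pos: [0.589, -0.3039, 0.0455]
ee_rot: [0.0, 0.61, 0.793, -0.0]
wrist_force: [-1.5, 1.0, 6.2]
gripper_width: 0.645
gripper_force: 41.4
t19.25 pos [ 0.589  -0.304   0.0455] yaw 0.259 tool z [ 0. -0. -1.] move units [ 7.4   1.81 -6.15] rz units -0.02 grip 0.645 41.4 F [-2.4  0.6  5.4]
```

```bash
python3 -m pendant '[[0,0,-0.2,0,0,0],[0,0,-0.5,0,0,0],[0,0,-0.9,0,0,0],[0,0,-0.9,0,0,0],[0,0,-0.5,0,0,0],[0,0,0,0,0,0]]' >/dev/null; python3 -m pendant '[[0.4,0.1,0,0,0,0],[0.8,0.2,0,0,0,0],[1,0.25,0,0,0,0],[1,0.25,0,0,0,0],[1,0.25,0,0,0,0],[1,0.25,0,0,0,0],[1,0.25,0,0,0,0],[0.8,0.2,0,0,0,0]]' >/dev/null; python3 -m pendant '[[0.4,0.06,0,0,0,0],[0,0,0,0,0,0],[0,0,0,0,0,0]]' >/dev/null;python3 -c "
from h import *
go(.5844,-.0755,.0465,.262)"
```

```text
t21.38 pos [ 0.5846 -0.0757  0.1346] yaw 0.260 tool z [-0. -0. -1.] move units [ 0.01 -0.    2.94] rz units -0.02 grip 0.643 42.9 F [ 0.6  0.  -3.3]
```

```bash
python3 -m pendant '[[0,0,0.5,0,0,0],[0,0,0.8,0,0,0],[0,0,0.7,0,0,0],[0,0,0.4,0,0,0],[0,0,0.2,0,0,0],[0,0,0.1,0,0,0],[0,0,0.05,0,0,0],[0,0,0,0,0,0]]' >/dev/null; python3 -m pendant '[[0,0,0.04,0,0,0],[0,0,0.04,0,0,0],[0,0,0.04,0,0,0],[0,0,0,0,0,0],[0,0,0,0,0,0]]' >/dev/null;python3 -c "
from h import *
go(.5844,-.0755,.0465,.262)"
```

```text
t23.00 pos [ 0.5845 -0.0753  0.0486] yaw 0.260 tool z [-0. -0. -1.] move units [-0.01 -0.01  0.07] rz units -0.02 grip 0.645 42.9 F [-0.4 -0.6 -1.4]
```

```bash
python3 -m pendant '[[0,0,0.03,0,0,0],[0,0,0.03,0,0,0],[0,0,0.02,0,0,0],[0,0,0,0,0,0],[0,0,0,0,0,0]]' >/dev/null;python3 -c "
from h import *
go(.5844,-.0755,.0465,.262)"
```

```text
t23.62 pos [ 0.5845 -0.0753  0.0465] yaw 0.260 tool z [ 0. -0. -1.] move units [-0.01 -0.    0.  ] rz units -0.02 grip 0.642 43.3 F [-2.2  1.   4. ]
```

The force went from -3 to +4 N, so the cup is down. I'm releasing it, rising, and turning a quarter turn for the handle.

```bash
python3 -m pendant '[[0,0,0,0,0,0],[0,0,0,0,0,0],[0,0,0,0,0,0],[0,0,0,0,0,0],[0,0,0,0,0,0],[0,0,0,0,0,0]]' 1 >/dev/null; python3 -m pendant '[[0,0,-0.2,0,0,0],[0,0,-0.5,0,0,0],[0,0,-1,0,0,0],[0,0,-1,0,0,0],[0,0,-1,0,0,0],[0,0,-1,0,0,0],[0,0,-1,0,0,0],[0,0,-1,0,0,0]]'>/dev/null; python3 -m pendant '[[0,0,-0.5,0,0,0.9],[0,0,0,0,0,0.9],[0,0,0,0,0,0.9],[0,0,0,0,0,0.9],[0,0,0,0,0,0.9],[0,0,0,0,0,0.9],[0,0,0,0,0,0.9],[0,0,0,0,0,0.9]]'>/dev/null;python3 -m pendant '[[0,0,0,0,0,0.97],[0,0,0,0,0,0.97],[0,0,0,0,0,0.97],[0,0,0,0,0,0.97],[0,0,0,0,0,0.97],[0,0,0,0,0,0.97],[0,0,0,0,0,0],[0,0,0,0,0,0]]'>/dev/null;python3 -c "
from h import *
from rig import camera
go(.5684,-.0172,.137,-1.309)
c=camera('wrist');d=camera('scene');e=camera('top')
for p in [(.5684,-.0172,.166)]:
  for s in(-.095,.095): print(proj(c,(p[0]+s*.966,p[1]+s*.259,.166))*350/512)
im=np.hstack([cv2.resize(c['pixels'],(350,262)),cv2.resize(d['pixels'][150:330,80:330],(350,262))]);cv2.imwrite('pics/w3.png',im[:,:,::-1])"
```

```text
t27.38 pos [ 0.5845 -0.0753  0.2629] yaw -1.301 tool z [ 0.001 -0.    -1.   ] move units [-0.   -2.01  4.19] rz units 0.07 grip 0.999 0.0 F [-0.4 -0.2 -0.8]
[127.00694079 199.73910575]
[115.97370669  34.77366097]
```

View pics/w3.png

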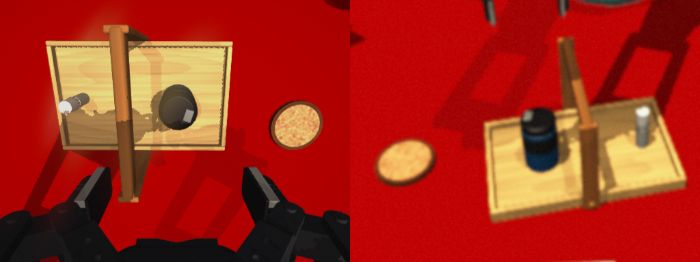

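Both things stand upright on the tray and the coaster is undisturbed. The bar runs from (117,30) to (127,200), as predicted, so I'm going to it now.

```bash
python3 -m pendant '[[0,-0.5,0,0,0,0.07],[0,-0.7,0,0,0,0],[0,-0.5,0,0,0,0],[0,-0.3,0,0,0,0],[0,0,0,0,0,0],[0,0,0,0,0,0]]' 1 >/dev/null; python3 -m pendant '[[0,0,0.5,0,0,0],[0,0,0.9,0,0,0],[0,0,0.9,0,0,0],[0,0,0.8,0,0,0],[0,0,0.6,0,0,0],[0,0,0.3,0,0,0],[0,0,0,0,0,0],[0,0,0,0,0,0]]'>/dev/null; python3 -c "
from h import *
go(.5684,-.0172,.136,-1.309)"
```

```text
t29.27 pos [ 0.5695 -0.0175  0.1427] yaw -1.311 tool z [ 0.001 -0.    -1.   ] move units [-0.03 -0.02  0.22] rz units -0.02 grip 1.000 0.0 F [-1.2 -0.2  0.4]
```

```bash
python3 -m pendant '[[-0.03,-0.02,0.2,0,0,0],[0,0,0,0,0,0],[0,0,0,0,0,0]]' 1 >/dev/null; python3 -m pendant '[[0,0,0,0,0,0],[0,0,0,0,0,0],[0,0,0,0,0,0],[0,0,0,0,0,0],[0,0,0,0,0,0],[0,0,0,0,0,0],[0,0,0,0,0,0],[0,0,0,0,0,0]]' 0 30; python3 -m pendant '[[0,0,0,0,0,0],[0,0,0,0,0,0],[0,0,0,0,0,0],[0,0,0,0,0,0],[0,0,0,0,0,0],[0,0,0,0,0,0]]' 0 110
```

```text
time: 30.65
tool_pos: [0.568, -0.017, 0.1363]
ee_rot: [0.0, 0.992, 0.129, 0.0]
wrist_force: [-1.1, 0.0, 2.0]
gripper_width: 0.184
gripper_force: 30.5
time: 31.4
tool_pos: [0.5683, -0.017, 0.1365]
ee_rot: [0.0, 0.992, 0.129, 0.0]
wrist_force: [-0.5, 0.3, 5.0]
gripper_width: 0.17
gripper_force: 108.5
```

Gripped. Lifting slowly, with a small first step to check.

```bash
python3 -m pendant '[[0,0,-0.05,0,0,0],[0,0,-0.1,0,0,0],[0,0,-0.1,0,0,0],[0,0,-0.1,0,0,0],[0,0,-0.1,0,0,0],[0,0,-0.05,0,0,0],[0,0,0,0,0,0],[0,0,0,0,0,0]]'; python3 -c "
from h import *
from rig import camera,get_state
print(get_state()['ft_torque'])
d=camera('scene');e=camera('top')
im=np.hstack([cv2.resize(d['pixels'][150:330,80:330],(400,288)),cv2.resize(e['pixels'][100:240,190:384],(400,288))]);cv2.imwrite('pics/w4.png',im[:,:,::-1])"
```

```text
time: 32.4
tool_pos: [0.5679, -0.0169, 0.1511]
ee_rot: [-0.0, 0.992, 0.129, -0.0]
wrist_force: [0.4, 0.3, -6.9]
gripper_width: 0.168
gripper_force: 107.3
[0.11978268 0.02378641 0.06235487]
```

View pics/w4.png

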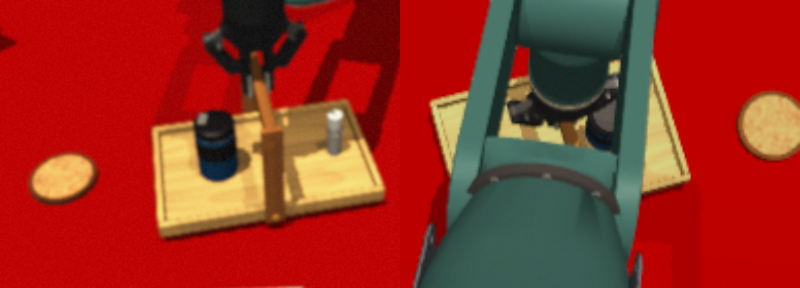

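The tray is off the table, looks level, and both things are standing. I'm lifting the remaining 8.5 cm.

```bash
python3 -m pendant '[[0,0,-0.1,0,0,0],[0,0,-0.2,0,0,0],[0,0,-0.25,0,0,0],[0,0,-0.25,0,0,0],[0,0,-0.25,0,0,0],[0,0,-0.25,0,0,0],[0,0,-0.25,0,0,0],[0,0,-0.25,0,0,0]]'>/dev/null; python3 -m pendant '[[0,0,-0.25,0,0,0],[0,0,-0.25,0,0,0],[0,0,-0.2,0,0,0],[0,0,-0.15,0,0,0],[0,0,-0.1,0,0,0],[0,0,-0.05,0,0,0],[0,0,0,0,0,0],[0,0,0,0,0,0]]'>/dev/null; python3 -m pendant '[[0,0,0,0,0,0],[0,0,0,0,0,0],[0,0,0,0,0,0],[0,0,0,0,0,0],[0,0,0,0,0,0],[0,0,0,0,0,0],[0,0,0,0,0,0],[0,0,0,0,0,0]]'; python3 -c "
from h import *
from rig import camera,get_state
print(get_state()['ft_torque'])
d=camera('scene')
cv2.imwrite('pics/w5.png',cv2.resize(d['pixels'][90:330,60:380],(640,480))[:,:,::-1])"
```

```text
time: 35.5
tool_pos: [0.568, -0.017, 0.2352]
ee_rot: [0.0, 0.992, 0.129, -0.0]
wrist_force: [-0.0, 0.6, -7.6]
gripper_width: 0.167
gripper_force: 107.4
[0.09568799 0.01708927 0.01384281]
```

View pics/w5.png

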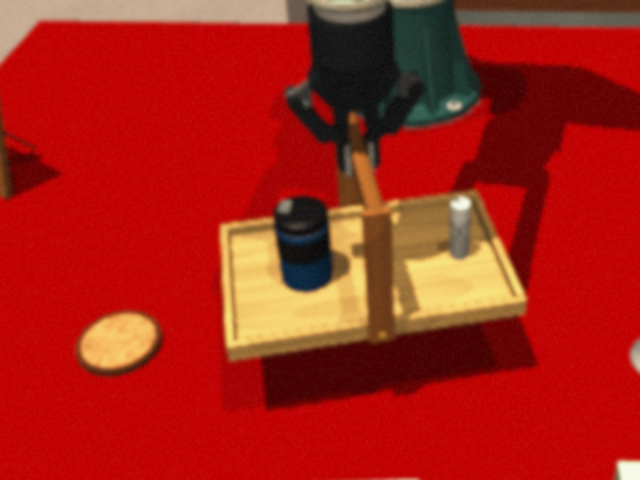

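The tray hangs about 10 cm up with the cup at (303,245) and the case at (460,228) standing. I'll check that it's level against the projected rim corners (visible near (220,228), (476,193), (525,303), (230,345)), then hand in.

```bash
python3 -c "
from h import *
s=dict(np.load('scene0.npz'));th=.262
for x,y in[(-.095,-.15),(-.095,.15),(.095,.15),(.095,-.15)]:
  print((proj(s,(.5684+x*np.cos(th)-y*np.sin(th),-.0172+x*np.sin(th)+y*np.cos(th),.121))-[60,90])*2)"
```

```text
[218.54640641 222.73240639]
[474.92676687 188.39254615]
[524.76041404 298.32332995]
[224.00138799 344.78798663]
```

```bash
python3 -c "
from rig import env
print(env.hand_in())"
```

```text
the job is handed in; nothing more can be done
None
```

I handed in the job with the tray held by its handle about 10 cm up and level to within about 2° by camera. The cup and pill case stand on either side of the handle; the coaster hasn't visibly moved, and nothing came near the bell or pebble, though I didn't re-measure any of the three.

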